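# Gauge a candle and show its foot to the inspection camera

### The arm

A 6-joint arm with a two-finger parallel gripper is mounted at the origin on the work surface. World frame = base frame: x ahead of the robot, y to its left, z up, the work surface at z = 0. Lengths are in m, angles in rad, forces in N, time in s.
With the tool pointing down it reaches from about 0.375 to 0.975 m from the base axis. Payload 3.8 kg.
Tool frame: the origin (TCP) lies at the very end of the fingers, on their centre line; the grasp point (between the pads) lies 19 mm behind it; z points along the fingers, y is the line along which they close (so a half turn about z gives the same grasp; the last joint's range is limited). The gripper opens to 85 mm and grips with 20 to 120 N. Pads are 22 mm wide; open, the fingers measure 114 mm over their backs; the gripper's body (76 mm by 85 mm) begins 54 mm behind the grasp point. The pads swing forward as they close: fully open they stand 13 mm farther back than shut.
Start: joints at [-0.037, 0.264, 1.604, -0, 1.274, -0.037], TCP at [0.675, -0, 0.231] pointing down, gripper open.
Joint ranges: [-2.63, 2.63], [-0.94, 2.18], [0.31, 2.57], [-1.31, 4.45], [0, 2.66], [-2.55, 2.55]. Speed limits (rad/s): [2.57, 2.57, 3.14, 3.14, 3.14, 3.14].

### API

Orientations are given as a rotation vector (axis times angle).
In Python, from workcell import bot, vision gives the robot as it stands. The module is installed in compiled form; this text tells all that it offers.
- The arm moves only by the tool play_rows, never from a script. Its argument "moves" is a list that holds one entry, the list of rows, each a list of 7 numbers: the turn, a rotation vector about the tool's x, y, z as a fraction of full scale, then the shift along the tool's x, y, z as a fraction of full scale, then the finger opening in mm, from 0 to 85.4. In form: [[[ax, ay, az, x, y, z, jaw], ...]]. A call has 1 to 5 rows; each row shifts and turns the commanded pose from where the row before left it, along the tool's axes as they then stand; what a row does not reach is not made up. Full scale, the value 1, is 0.1 m for a shift and 0.5 rad for a turn. A row lasts 1/12 s, in which the tool goes at most 41.7 mm and 7.16 degrees, less where a joint would pass 70% of its speed; a pose out of reach is approached as far as the arm can. A call with a number of a shift or a turn outside -1 to 1 is refused whole. A call with a gripper value outside its range is refused whole. The fingers move at their own pace and stop on an object; "newtons" is the grip in N (left out, the last holds). Time passes only in rows, so rows that do not move let the fingers close. It gives the time, the measured TCP pose, the force, the opening and the grip force at its end, in the units of the state.
- bot.read_state(): the state, without advancing time (a new reading comes with each control period).
- vision.read_camera(name): name is "scene" or "side" or "wrist"; returns a dict with "image" (420x560x3 uint8, red, green, blue), "depth" (420x560 float32, m along the optical axis (not along the pixel's ray), 0 where there is no reading), "K" (3x3 intrinsics, pixels), "R" (3x3) and "t" (3): a world point X has camera coordinates R X + t. Camera axes: x right, y down, z forward; pixel columns grow to the right and rows downward; lengths in m; the calibration is good to about 2 mm. A picture is of the moment at which its call begins.
- bot.finish_job(): hands the job in; it is judged then, once.
The state is a dict: "time": time; "q": joint angles; "joint_vel": joint speeds; "joint_torque": joint torques, N m; "tool_pos": TCP position; "tcp_rot": TCP orientation; "wrist_force": force on the tool from outside, world axes, zero at the start; "torque": the same for the moment, N m; "width": opening from 0.0 (shut) to 1.0 (fully open); "grip_force": force on a finger pad.
Only numpy, scipy, OpenCV 4.12 (cv2) and the standard library are available. Lean on these libraries where they do the work, as an engineer would, in place of code of your own. Each camera call takes 0.05 s, during which the arm holds its last target. There are 200 camera calls.

### The job

Check the thickness of the candle lying in the gauge: slide the gauge's jaw shut until it presses the candle against the fixed jaw. Then take that candle out and present its foot (the flat end without the wick) to the inspection camera: hold it in the air, level and pointing straight at the lens, with the foot centred in front of the lens about 7 cm away from the glass. Finish while still holding it there, still and touching nothing but the gripper, and leave the other candles, the brush jar and the paint bottle where they are.

Things in the scene. Friction and masses are not known exactly. Their poses are not given: they have to be found in the camera images.
- gauge: Fixed bench gauge: steel base plate 210 x 260 mm, 8 mm thick, with an aluminium bed (50 mm wide, top 20 mm above the table) across each end at y = +95 and -95 mm; the 140 mm between the beds is open down to the plate. Origin: on the table, midway between the beds; x = way the jaw closes, y = along the candle towards its foot, z up. Beds span x = -118 to +52 mm.
- fixed_jaw (a point): Middle of the flat face of the fixed jaw, at x = +50, y = +95 mm of the gauge, 37 mm above the table. Steel block 28 mm thick behind this face, 50 mm wide, top 55 mm above the table; a like block, the end stop, stands in line with it at y = -95 mm. The middle of the candle is free on both sides. Axes as the gauge's.
- jaw (a joint): Sliding jaw on the bed at y = +95 mm, facing the fixed jaw. Value: clear gap in metres between the two faces, 0 to 0.105; it shrinks as the jaw moves along the gauge's +x. Starts at 0.07 to 0.10. Steel block 28 mm thick, 50 mm wide, top 50 mm above the table; slides with about 1.5 N of friction and stays where left.
- jaw_tab (a point): Grip point on the jaw's upright black tab: 14 mm thick along the gauge's x, 24 mm wide along y, from 48 mm to 100 mm above the table; this point is on the tab's centre line, 86 mm above the table, 14 mm behind the jaw's face. Axes as the gauge's.
- candle: The candle to check: plain off-white wax cylinder, 44 mm diameter, 240 mm long, 0.2 to 0.5 kg, lying loose across the gauge's two beds between sliding and fixed jaw, axis 42 mm above the table. Origin: centre of the cylinder. Its y axis runs along it towards the foot; x and z turn as it rolls. A thin wick sticks 16 mm out of the -y end.
- candle_foot (a point): Centre of the candle's flat foot, 120 mm from its centre along its +y; a small dark 12 mm hole marks it.
- camera: Inspection camera, fixed: 90 mm square base plate, upright column 22 mm thick and 310 mm high at its back, and a grey head (56 mm wide, 60 mm long, 50 mm high) with a black lens barrel in a white ring light of 68 mm diameter. Origin: on the table under the head; the camera looks along its -y.
- lens (a point): Centre of the front glass of the camera's lens (40 mm diameter barrel, sticks 22 mm out of the head), 160 to 240 mm above the table. The lens looks level along this point's -y axis; z is up.
- spare_a: Another candle of the same kind (44 x 240 mm) lying in a groove of the black ribbed mat; leave alone. Origin at its centre.
- spare_b: A further candle of the same kind on the ribbed mat; leave alone. Origin at its centre.
- brush_jar: Jar 72 mm wide, 95 mm high, with brushes up to about 215 mm; leave alone. Origin at the centre of its underside.
- paint_bottle: White paint bottle 48 mm wide, 110 mm high; leave alone. Origin at the centre of its underside.

How it is judged:
By the outcome, as a careful person would: the job done as asked, in the order asked, and still so for the second after the job is handed in, while the arm keeps its last pose, push and grip.
It also fails if it takes over 64 s, if anything falls off the work surface, if the arm or the gripper's body presses on something with over 40 N, if the wrist force passes 120 N, or if a joint passes its speed limit or range.

## Working session

There is one attempt and no reset: what is moved stays moved. The work goes in short steps, Python scripts to look and compute and a tool call to move; the robot and the scene stay as the last step left them, time stands still between calls to the robot, and variables do not carry over. Pictures are saved under pics/ and viewed, at most 10 in all, crops included, and the job is handed in when it is done.

Besides the shell and the picture viewer there is one more tool, called after ">>>" as name(argument=value, ...) on one line, values as JSON. play_rows: Moves the arm, as the interface text tells. Its arguments: {"type":"object","properties":{"moves":{"type":"array","items":{"type":"array","items":{"type":"array","items":{"type":"number"}}}},"newtons":{"type":"number"}},"required":["moves"]}

```bash
mkdir -p pics; python3 - <<'E'
from workcell import bot, vision
import cv2, numpy as np
for n in ("scene","side"):
    c=vision.read_camera(n); cv2.imwrite(f"pics/{n}0.png",c["image"][:,:,::-1]); np.savez(f"{n}0.npz",**c)
    print(n,c["K"].round(1).tolist(),(-c["R"].T@c["t"]).round(3),c["R"].round(2).tolist(),(c["depth"]>0).mean())
print(bot.read_state())
E
```

```text
scene [[417.8, 0.0, 279.4], [0.0, 417.8, 206.8], [0.0, 0.0, 1.0]] [1.207 0.46  1.096] [[-0.64, 0.77, -0.02], [0.61, 0.49, -0.62], [-0.47, -0.41, -0.79]] 0.9961352040816327
side [[411.4, 0.0, 281.5], [0.0, 411.4, 211.6], [0.0, 0.0, 1.0]] [ 0.552 -0.995  0.89 ] [[1.0, -0.09, 0.02], [-0.04, -0.61, -0.79], [0.09, 0.79, -0.61]] 0.9958588435374149
{'time': 0.1, 'q': array([-3.68749862e-02,  2.64706323e-01,  1.60523033e+00,  1.51582830e-05,
        1.27371605e+00, -3.68903958e-02]), 'joint_vel': array([-0.00041835, -0.00170251, -0.00447471, -0.00107858,  0.00071359,
        0.00053551]), 'joint_torque': array([ 2.96398039e-04, -5.16707003e+01, -3.68589377e+01,  1.30520286e-05,
        6.22219843e-03,  5.24967299e-05]), 'tool_pos': array([6.74338788e-01, 4.44713298e-05, 2.30071159e-01]), 'tcp_rot': array([-2.22035449e+00, -2.22037881e+00,  2.18448322e-03]), 'wrist_force': array([-0.63456194,  0.32122781,  0.01734418]), 'torque': array([0.05933796, 0.01197776, 0.04145584]), 'grip_force': 0.0, 'width': 1.0017892539028148}
```

View pics/scene0.png

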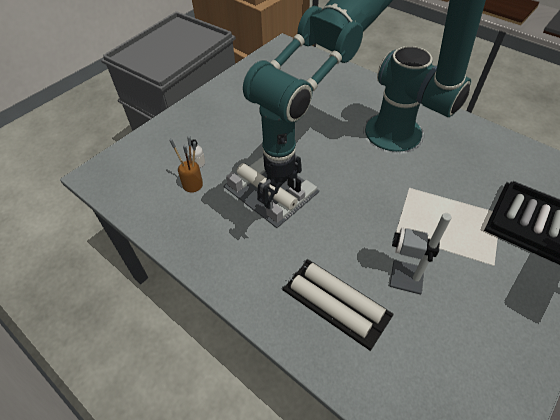

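View pics/side0.png

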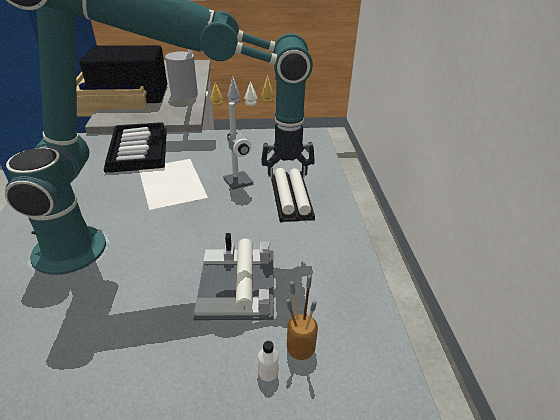

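The scene view shows the gauge under the gripper at about (272,190), the inspection camera at (410,250) and the spares at (335,305). In the side view the candle lies along (244,240)–(244,308), with the black tab at (228,242), the fixed jaw and stop at (264,250) and (264,297), the lens at (243,150), the jar at (302,335) and the bottle at (268,362).

```bash
cat > h.py <<'E'
import numpy as np, cv2
def cloud(c):
    v,u=np.mgrid[:420,:560]; p=np.stack([u,v,np.ones_like(u)],-1)@np.linalg.inv(c["K"]).T*c["depth"][...,None]
    return (p-c["t"])@c["R"]
E
python3 - <<'E'
from h import *
s=dict(np.load("side0.npz")); P=cloud(s); I=s["image"]
for u,v in [(244,272),(244,308),(228,242),(264,250),(264,297),(243,150),(235,120),(302,335),(268,362),(283,190),(100,300)]: print((u,v),P[v,u].round(3),I[v,u])
x=I[225:330,180:320]; y=I[95:200,200:340]
cv2.imwrite("pics/crop1.png",np.vstack([cv2.resize(a,None,fx=4,fy=2.85,interpolation=cv2.INTER_CUBIC) for a in (x,y)])[:,:,::-1])
E
```

```text
(244, 272) [ 0.541 -0.199  0.063] [160 158 148]
(244, 308) [ 0.538 -0.308  0.045] [71 77 77]
(228, 242) [ 0.498 -0.093  0.082] [21 22 23]
(264, 250) [ 0.602 -0.107  0.055] [110 111 111]
(264, 297) [ 0.591 -0.284  0.055] [188 187 189]
(243, 150) [0.552 0.284 0.172] [81 86 89]
(235, 120) [0.528 0.368 0.247] [89 94 92]
(302, 335) [ 0.669 -0.433  0.091] [117  80  46]
(268, 362) [ 0.588 -0.484  0.073] [155 154 150]
(283, 190) [0.689 0.207 0.049] [232 230 220]
(100, 300) [ 0.146 -0.213 -0.002] [94 99 99]
```

View pics/crop1.png

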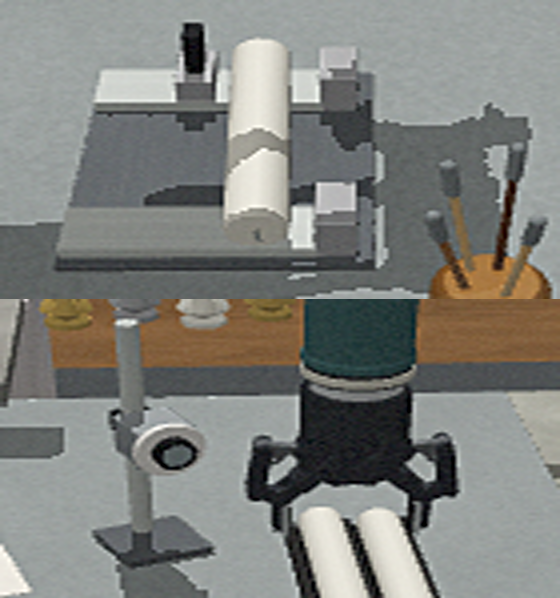

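The crop shows the candle with its wick end towards the viewer, the sliding jaw and black tab at the far left, the fixed jaw and stop on the right, and the ring light facing the viewer and slightly right. Next I measure all of these.

```bash
python3 - <<'E'
from h import *
s=dict(np.load("side0.npz")); P=cloud(s); I=s["image"].astype(int)
sl=np.zeros(P.shape[:2],bool)
def box(u0,v0,u1,v1):
    m=sl.copy(); m[v0:v1,u0:u1]=1; return m
warm=(I[...,0]-I[...,2]>5)
# candle
m=box(232,232,256,300)&warm&(P[...,2]>.055)&(P[...,2]<.07)
c=P[m]; print("candle",m.sum(),c.min(0).round(3),c.max(0).round(3))
x,y=c[:,0],c[:,1]
# fit cylinder r=.022: x=a+b*y, z0
from scipy.optimize import least_squares
m2=box(228,225,262,312)&warm&(P[...,2]>.04)&(P[...,2]<.07); c=P[m2]
f=lambda p:np.hypot((c[:,0]-p[0]-p[1]*(c[:,1]+.2))/np.hypot(1,p[1]),c[:,2]-p[2])-.022
r=least_squares(f,[.541,0,.042],loss="soft_l1",f_scale=.001); print("axis x@y=-.2, slope, z",r.x.round(4),"rms",np.sqrt(np.mean(f(r.x)**2)).round(4),"y range",np.percentile(c[:,1],[0,1,99,100]).round(4))
# blocks
for n,b in (("fixed",(255,238,278,262)),("stop",(255,282,278,305))):
    m=box(*b)&(abs(P[...,2]-.055)<.003); q=P[m]; print(n,m.sum(),np.percentile(q,[2,50,98],axis=0).round(4).tolist(), cv2.minAreaRect((q[:,:2]*1000).astype(np.float32)))
m=box(215,228,240,270)&(P[...,2]>.052)&(P[...,2]<.105); q=P[m]; print("tab",m.sum(),np.percentile(q,[2,50,98],axis=0).round(4).tolist(),cv2.minAreaRect((q[:,:2]*1000).astype(np.float32)))
m=box(215,228,240,270)&(abs(P[...,2]-.05)<.003); q=P[m]; print("jaw top",m.sum(),np.percentile(q,[2,50,98],axis=0).round(4).tolist())
# gauge plate/bed
m=box(190,235,285,325)&(abs(P[...,2]-.02)<.002); q=P[m]; print("beds",m.sum(),cv2.minAreaRect((q[:,:2]*1000).astype(np.float32)))
m=box(190,235,285,325)&(abs(P[...,2]-.008)<.002); q=P[m]; print("plate",m.sum(),cv2.minAreaRect((q[:,:2]*1000).astype(np.float32)))
# ring
m=box(225,130,255,165)&(I.min(-1)>150); q=P[m]; 
for k in range(3):
    ce=q.mean(0); w,_,V=np.linalg.svd(q-ce); n=V[2]; d=abs((q-ce)@n); q=q[d<.004]
print("ring",len(q),q.mean(0).round(4),"n",(n*np.sign(-n[1])).round(3),q.min(0).round(3),q.max(0).round(3))
E
```

```text
candle 726 [ 0.521 -0.295  0.055] [ 0.562 -0.059  0.067]
axis x@y=-.2, slope, z [0.5406 0.0353 0.041 ] rms 0.003 y range [-0.3006 -0.2989 -0.0634 -0.0584]
fixed 97 [[0.5903, -0.1152, 0.0523], [0.603, -0.0891, 0.0545], [0.6159, -0.0655, 0.0576]] ((602.57861328125, -90.3265380859375), (51.07052230834961, 24.249927520751953), 86.1074447631836)
stop 144 [[0.5751, -0.3034, 0.0521], [0.5897, -0.2802, 0.0545], [0.6025, -0.2568, 0.0577]] ((588.6639404296875, -280.8414611816406), (51.34836959838867, 26.015159606933594), 86.08799743652344)
tab 136 [[0.4897, -0.1763, 0.0521], [0.5014, -0.0939, 0.0697], [0.5288, -0.0701, 0.1011]] ((510.27569580078125, -124.055908203125), (42.188377380371094, 120.7235107421875), 2.292799711227417)
jaw top 93 [[0.4841, -0.1646, 0.0473], [0.5048, -0.0945, 0.0499], [0.5257, -0.0618, 0.0524]]
beds 832 ((511.6630554199219, -180.9876708984375), (239.97000122070312, 194.31390380859375), 85.85789489746094)
plate 1718 ((517.3460693359375, -183.09619140625), (256.4901428222656, 208.90341186523438), 86.5983657836914)
ring 27 [0.5532 0.4387 0.1248] n [ 0.956 -0.139 -0.259] [ 0.53  -0.995 -0.004] [0.57  0.787 0.89 ]
```

```bash
python3 - <<'E'
from h import *
for n in ("side","scene"):
    s=dict(np.load(n+"0.npz")); P=cloud(s); I=s["image"].astype(int)
    print(n)
    dark=I.max(-1)<45
    m=dark&(abs(P[...,0]-.5)<.04)&(abs(P[...,1]+.09)<.04)&(P[...,2]>.055)&(P[...,2]<.103); q=P[m]
    print("tab",m.sum(),np.percentile(q,[2,50,98],axis=0).round(4).tolist() if len(q) else "")
    if len(q):
        top=q[q[:,2]>.097]; print(" top",len(top),top.mean(0).round(4) if len(top) else "",top.min(0).round(4), top.max(0).round(4))
    m=(np.linalg.norm(P-[.55,.30,.18],axis=-1)<.09)&(P[...,2]>.1); q=P[m]; col=I[m]
    print("cam",len(q),np.percentile(q,[1,50,99],axis=0).round(3).tolist())
    if n=="side":
        w=(col.min(1)>115); a=q[w]; print("white",len(a))
        for k in range(6):
            ce=np.median(a,0); _,_,V=np.linalg.svd(a-a.mean(0)); nn=V[2]; d=abs((a-a.mean(0))@nn); a=a[d<max(.004,np.percentile(d,90)*.9)] if k<5 else a
        print("ring plane",len(a),a.mean(0).round(4),(nn*-np.sign(nn[1])).round(3),a.min(0).round(3),a.max(0).round(3))
        vv,uu=np.where(m); 
        for r in range(vv.min(),vv.max()+1,2):
            print(r," ".join(f"{u}:{I[r,u].mean():.0f}/{P[r,u,1]*1000:.0f}" for u in sorted(uu[vv==r])))
E
```

```text
side
tab 76 [[0.4911, -0.0962, 0.0556], [0.4981, -0.093, 0.0852], [0.504, -0.0733, 0.1011]]
 top 23 [ 0.4975 -0.0845  0.0995] [ 0.4928 -0.0956  0.0971] [ 0.5043 -0.0722  0.1012]
cam 476 [[0.5, 0.278, 0.144], [0.535, 0.306, 0.19], [0.578, 0.372, 0.228]]
white 228
ring plane 100 [0.5406 0.324  0.1961] [-0.041 -0.137  0.99 ] [0.504 0.281 0.184] [0.575 0.367 0.207]
124 232:113/363 233:111/360 234:107/366
126 231:119/368 232:113/367 233:114/362 234:108/366 235:101/367
128 230:128/369 231:117/358 232:111/368 233:112/365 234:106/364 235:100/365
130 230:127/369 231:116/368 232:117/361 233:113/364 234:108/365 235:100/370
132 230:130/367 231:114/366 232:117/363 233:108/366 234:110/364 235:100/372
134 228:23/374 229:13/376 230:80/373 231:127/361 232:122/358 233:94/355 234:106/356 235:105/353 236:178/357 237:170/357 238:169/348 239:163/358 240:164/357 241:167/348 242:175/354
136 228:112/347 229:187/343 230:98/340 231:103/342 232:105/340 233:101/344 234:106/343 235:92/338 236:176/343 237:168/341 238:166/341 239:163/345 240:167/339 241:165/336 242:166/338 243:166/339 244:168/343
138 228:55/346 229
[... 1662 characters left out ...]
292 249:102/310 250:143/316
152 233:88/307 234:135/287 235:138/286 236:136/287 237:135/286 238:145/288 239:40/277 240:0/280 241:80/280 242:93/283 243:90/284 244:95/283 245:96/287 246:54/287 247:0/291 248:102/305 249:151/306
154 235:110/283 236:135/287 237:134/289 238:134/289 239:143/297 240:115/292 241:27/284 243:0/284 244:0/285 245:67/290 246:139/307 247:152/303
156 238:143/292 239:127/288 240:132/295 241:128/294 242:127/296 243:139/300
scene
tab 60 [[0.4918, -0.0861, 0.0557], [0.5009, -0.0745, 0.0822], [0.5048, -0.069, 0.1024]]
 top 15 [ 0.4971 -0.0769  0.1004] [ 0.4897 -0.0862  0.0978] [ 0.5024 -0.0685  0.1027]
cam 1037 [[0.507, 0.285, 0.145], [0.547, 0.336, 0.196], [0.577, 0.387, 0.221]]
```

```bash
python3 - <<'E'
from h import *
from scipy.optimize import least_squares
s=dict(np.load("side0.npz")); P=cloud(s); I=s["image"].astype(int); g=I.mean(-1)
v,u=np.mgrid[:420,:560]
near=(np.linalg.norm(P-[.55,.30,.175],axis=-1)<.06)
rg=near&(g>115)&(g<155)&(((u-242.5)**2/64+(v-149)**2/64)<1.3)&(P[...,1]<.32)&(v>140); q=P[rg]
f=lambda p:(q[:,1]-p[0]-p[1]*(q[:,0]-.55))/np.hypot(1,p[1])
r=least_squares(f,[.29,.3],loss="soft_l1",f_scale=.003); print("ring",len(q),"yaw",np.degrees(np.arctan(r.x[1])),r.x,q.mean(0).round(4))
gl=near&(((u-243.3)**2+(v-149.5)**2)<20); q=P[gl]; r=least_squares(f,[.29,.3],loss="soft_l1",f_scale=.003); print("glass",len(q),np.degrees(np.arctan(r.x[1])),r.x,q.mean(0).round(4))
for n in ("side","scene"):
    s=dict(np.load(n+"0.npz")); P=cloud(s)
    for z in (.197,):
        near=(np.hypot(P[...,0]-.54,P[...,1]-.34)<.08)&(abs(P[...,2]-z)<.006); q=P[near]; print(n,"headtop",len(q),q.mean(0).round(4),np.median(q[:,2]),cv2.minAreaRect((q[:,:2]*1000).astype(np.float32)))
    near=(np.hypot(P[...,0]-.53,P[...,1]-.34)<.1)&(P[...,2]>.005)&(P[...,2]<.02); q=P[near]; print(n,"base",len(q),q.mean(0).round(4),cv2.minAreaRect((q[:,:2]*1000).astype(np.float32)))
    near=(np.hypot(P[...,0]-.53,P[...,1]-.36)<.08)&(P[...,2]>.23)&(P[...,2]<.3); q=P[near]; print(n,"column",len(q),q.mean(0).round(4) if len(q) else "")
E
```

```text
ring 108 yaw 23.737748616330126 [0.29707159 0.43975533] [0.5453 0.2951 0.1741]
glass 62 23.621318972665453 [0.28310039 0.43733244] [0.5536 0.2846 0.174 ]
side headtop 173 [0.5347 0.324  0.1976] 0.19793741823110605 ((535.6470947265625, 325.54656982421875), (54.94392395019531, 98.90171813964844), 25.7700138092041)
side base 316 [0.5286 0.3438 0.0108] ((549.9383544921875, 356.9440612792969), (138.9127197265625, 98.3527603149414), 20.160234451293945)
side column 114 [0.5181 0.3665 0.2664]
scene headtop 545 [0.5388 0.3324 0.1981] 0.19857130076012114 ((533.778076171875, 336.5397644042969), (58.18922424316406, 110.29468536376953), 23.023101806640625)
scene base 806 [0.5335 0.3499 0.0122] ((539.6082763671875, 356.4237060546875), (145.87327575683594, 175.66502380371094), 60.39241027832031)
scene column 175 [0.5244 0.3755 0.2663]
```

>>> play_rows(moves=[[[0,0,0.14,-0.28,-0.41,0,45],[0,0,0,-0.28,-0.41,0,45],[0,0,0,-0.29,-0.41,0.2,45],[0,0,0,0,-0.41,0.3,45],[0,0,0,0,0,0,45]]], newtons=60)

```text
time: 0.52
tool_pos: [0.5223, -0.0611, 0.1797]
tcp_rot: [-2.285, -2.126, 0.025]
wrist_force: [-2.1, 1.1, -2.9]
width: 0.526
grip_force: 0.0
```

>>> play_rows(moves=[[[0,0,0,-0.25,-0.23,0,45],[0,0,0,0,0,0.3,45],[0,0,0,0,0,0.2,45],[0,0,0,0,0,0,45],[0,0,0,0,0,0,45]]])

```text
time: 0.93
tool_pos: [0.5118, -0.0852, 0.1399]
tcp_rot: [-2.295, -2.14, 0.003]
wrist_force: [0.1, -0.3, 0.2]
width: 0.527
grip_force: 0.0
```

```bash
python3 - <<'E'
from workcell import bot, vision
from h import *
print({k:v for k,v in bot.read_state().items() if k in("tool_pos","tcp_rot","q")})
c=vision.read_camera("wrist"); np.savez("w1.npz",**c); cv2.imwrite("pics/w1.png",c["image"][:,:,::-1])
P=cloud(c); I=c["image"].astype(int)
m=(I.max(-1)<50)&(abs(P[...,0]-.5)<.04)&(abs(P[...,1]+.085)<.03)&(P[...,2]>.085)&(P[...,2]<.105); q=P[m]
print(len(q),np.percentile(q,[2,50,98],axis=0).round(4).tolist() if len(q) else "")
E
```

```text
{'q': array([-2.13085366e-01,  4.90123832e-02,  2.02768289e+00,  1.05268709e-04,
        1.06889049e+00, -1.43072217e-01]), 'tool_pos': array([ 0.51184512, -0.08523896,  0.13988618]), 'tcp_rot': array([-2.29544578, -2.13999971,  0.00345686])}
1184 [[0.491, -0.0915, 0.087], [0.498, -0.0785, 0.0999], [0.5044, -0.0687, 0.1013]]
```

View pics/w1.png

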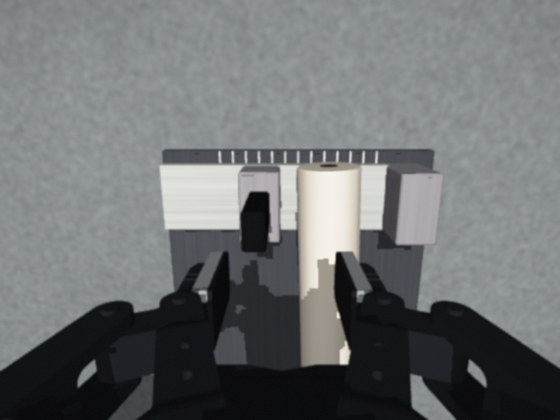

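The wrist view shows the tab at (256,220), the candle's foot hole at (330,165), and the jaw and fixed jaw at (260,205) and (412,205). This matches the estimates from the side view.

>>> play_rows(moves=[[[0,0,0,0.02,-0.14,0,45],[0,0,0,0,0,0,45],[0,0,0,0,0,0.25,45],[0,0,0,0,0,0.15,45],[0,0,0,0,0,0,45]]])

```text
time: 1.4
tool_pos: [0.4984, -0.0821, 0.0996]
tcp_rot: [-2.295, -2.141, 0.003]
wrist_force: [-1.1, 0.6, -1.0]
width: 0.532
grip_force: 0.0
```

>>> play_rows(moves=[[[0,0,0,0,0,0.2,45],[0,0,0,0,0,0.08,45],[0,0,0,0,0,0,0],[0,0,0,0,0,0,0],[0,0,0,0,0,0,0]]], newtons=30)

```text
time: 1.82
tool_pos: [0.5, -0.0827, 0.0742]
tcp_rot: [2.298, 2.142, 0.0]
wrist_force: [0.9, -0.6, -2.6]
width: 0.157
grip_force: 32.4
```

>>> play_rows(moves=[[[0,0,0,0,0,0,0],[0,0,0,0,0,0,0],[0,0,0,0,0,0,0]]])

```text
time: 2.07
tool_pos: [0.5, -0.0827, 0.0742]
tcp_rot: [2.297, 2.142, 0.001]
wrist_force: [-0.7, 0.9, 2.7]
width: 0.155
grip_force: 33.2
```

>>> play_rows(moves=[[[0,0,0,0,0.04,0,0],[0,0,0,0,0.04,0,0],[0,0,0,0,0.03,0,0],[0,0,0,0,0.02,0,0],[0,0,0,0,0.02,0,0]]])

```text
time: 2.48
tool_pos: [0.5157, -0.0838, 0.0742]
tcp_rot: [2.297, 2.141, 0.002]
wrist_force: [-2.1, 0.8, 6.2]
width: 0.158
grip_force: 33.6
```

>>> play_rows(moves=[[[0,0,0,0,0.03,0,0],[0,0,0,0,0.03,0,0],[0,0,0,0,0.02,0,0],[0,0,0,0,0.02,0,0],[0,0,0,0,0.02,0,0]]])

```text
time: 2.9
tool_pos: [0.5274, -0.0846, 0.0742]
tcp_rot: [2.297, 2.142, 0.001]
wrist_force: [-2.5, 0.9, 7.2]
width: 0.152
grip_force: 33.8
```

>>> play_rows(moves=[[[0,0,0,0,0.02,0,0],[0,0,0,0,0.01,0,0],[0,0,0,0,0,0,0]]])

```text
time: 3.15
tool_pos: [0.5306, -0.0848, 0.0742]
tcp_rot: [2.297, 2.142, 0.002]
wrist_force: [-1.1, 1.7, 5.8]
width: 0.158
grip_force: 33.6
```

>>> play_rows(moves=[[[0,0,0,0,0.01,0,0],[0,0,0,0,0.01,0,0],[0,0,0,0,0,0,0]]])

```text
time: 3.4
tool_pos: [0.5309, -0.0848, 0.0742]
tcp_rot: [-2.297, -2.142, 0.002]
wrist_force: [-6.4, 1.7, 10.8]
width: 0.157
grip_force: 34.4
```

>>> play_rows(moves=[[[0,0,0,0,0.02,0,0],[0,0,0,0,0.01,0,0],[0,0,0,0,0,0,0]]])

```text
time: 3.65
tool_pos: [0.531, -0.0848, 0.0742]
tcp_rot: [-2.293, -2.139, 0.009]
wrist_force: [-16.3, 1.9, 18.6]
width: 0.157
grip_force: 35.6
```

```bash
python3 - <<'E'
from workcell import bot, vision
from h import *
c=vision.read_camera("side"); np.savez("s2.npz",**c); w=vision.read_camera("wrist"); np.savez("w2.npz",**w)
print(bot.read_state()["wrist_force"])
cv2.imwrite("pics/w2.png",w["image"][:,:,::-1])
E
```

```text
[-16.20224116   1.75951179  18.90379955]
```

View pics/w2.png

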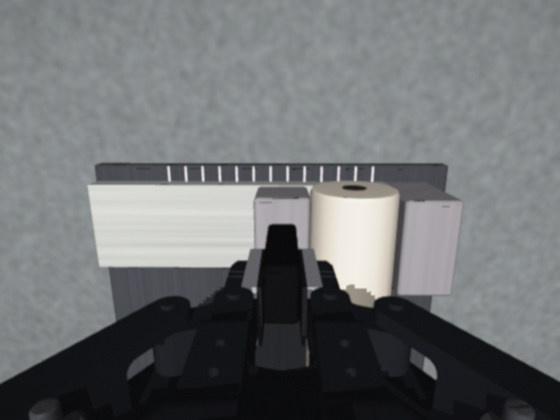

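The wrist view shows the candle clamped: the jaw's right edge touches it at (310,230) and the fixed jaw at (398,230). The jaw stopped with 16 N on it. I ease off, release and rise.

>>> play_rows(moves=[[[0,0,0,0,-0.02,0,0],[0,0,0,0,-0.01,0,0],[0,0,0,0,0,0,40],[0,0,0,0,0,0,40],[0,0,0,0,0,0,40]]])

```text
time: 4.17
tool_pos: [0.5318, -0.085, 0.073]
tcp_rot: [2.297, 2.142, 0.0]
wrist_force: [0.3, -0.5, 0.4]
width: 0.468
grip_force: 0.0
```

>>> play_rows(moves=[[[0,0,0,0,0,-0.2,40],[0,0,0,0,0,-0.3,40],[0,0,0,-0.3,0,-0.2,85],[0,0,0,-0.3,0.2,0,85],[0,0,0,-0.3,0,0,85]]])

```text
time: 4.58
tool_pos: [0.5494, -0.1778, 0.1461]
tcp_rot: [2.291, 2.14, 0.006]
wrist_force: [0.6, 0.4, -0.1]
width: 0.87
grip_force: 0.0
```

```bash
python3 - <<'E'
from workcell import bot, vision
from h import *
from scipy.optimize import least_squares
st=bot.read_state(); print(st["tool_pos"],st["tcp_rot"])
for n in ("side","wrist"):
    s=vision.read_camera(n); np.savez(n+"3.npz",**s); P=cloud(s); I=s["image"].astype(int)
    m2=(I[...,0]-I[...,2]>5)&(abs(P[...,0]-.555)<.05)&(abs(P[...,1]+.18)<.14)&(P[...,2]>.042)&(P[...,2]<.068); c=P[m2]
    c=c[(c[:,1]<-.05)]
    f=lambda p:np.hypot((c[:,0]-p[0]-p[1]*(c[:,1]+.18))/np.hypot(1,p[1]),c[:,2]-p[2])-.022
    r=least_squares(f,[.555,0,.042],loss="soft_l1",f_scale=.001); print(n,len(c),"axis x@y=-.18, slope, z",r.x.round(4),"med",np.median(abs(f(r.x))).round(4),"y",np.percentile(c[:,1],[0,1,99,100]).round(4))
    m=(I.max(-1)<50)&(abs(P[...,0]-.53)<.03)&(abs(P[...,1]+.085)<.03)&(P[...,2]>.096)&(P[...,2]<.105); q=P[m]
    print("tab top",len(q),np.percentile(q,[2,50,98],axis=0).round(4).tolist() if len(q) else "")
    cv2.imwrite(f"pics/{n}3.png",s["image"][:,:,::-1])
E
```

```text
[ 0.54944559 -0.17779661  0.14606915] [2.29063439 2.13953624 0.00604119]
side 1007 axis x@y=-.18, slope, z [0.5607 0.073  0.041 ] med 0.0009 y [-0.3025 -0.3    -0.0647 -0.0607]
tab top 24 [[0.5274, -0.0969, 0.097], [0.5318, -0.0871, 0.0985], [0.5364, -0.0754, 0.1012]]
wrist 21678 axis x@y=-.18, slope, z [0.561  0.0697 0.0418] med 0.0003 y [-0.3127 -0.2923 -0.0599 -0.0568]
tab top 1446 [[0.5257, -0.0951, 0.0981], [0.5322, -0.0837, 0.1001], [0.5385, -0.0727, 0.1016]]
```

The candle lies flush on the fixed jaw with its axis at (0.561, -0.180), slope 0.070 and z 0.042, and the gap between the jaws is about 44 mm. I descend onto its middle.

>>> play_rows(moves=[[[0,0,0,-0.01,0.12,0,85],[0,0,0,0,0,0,85],[0,0,0,0,0,0.25,85],[0,0,0,0,0,0.25,85],[0,0,0,0,0,0,85]]])

```text
time: 5.1
tool_pos: [0.5526, -0.1756, 0.0878]
tcp_rot: [-2.291, -2.137, 0.007]
wrist_force: [-1.5, 0.6, -0.9]
width: 0.996
grip_force: 0.0
```

>>> play_rows(moves=[[[0,0,0,-0.04,0.09,0,85],[0,0,0,0,0,0,85],[0,0,0,0,0,0,85]]])

```text
time: 5.35
tool_pos: [0.5676, -0.183, 0.0952]
tcp_rot: [2.295, 2.141, 0.002]
wrist_force: [-1.0, 0.7, 0.7]
width: 0.992
grip_force: 0.0
```

>>> play_rows(moves=[[[0,0,0,0,-0.06,0,85],[0,0,0,0.02,0,0,85],[0,0,0,0,0,0,85],[0,0,0,0,0,0,85]]])

```text
time: 5.68
tool_pos: [0.5599, -0.18, 0.0939]
tcp_rot: [2.297, 2.142, 0.001]
wrist_force: [-0.6, 0.3, 0.1]
width: 0.994
grip_force: 0.0
```

>>> play_rows(moves=[[[0,0,0,0,0.01,0.15,85],[0,0,0,0,0,0.15,85],[0,0,0,0,0,0.15,85],[0,0,0,0,0,0.15,85],[0,0,0,0,0,0,85]]])

```text
time: 6.1
tool_pos: [0.5582, -0.1792, 0.0302]
tcp_rot: [-2.294, -2.139, 0.004]
wrist_force: [-0.3, 0.4, -0.3]
width: 0.996
grip_force: 0.0
```

>>> play_rows(moves=[[[0,0,0,0,0,0,85],[0,0,0,0,0,0,85]]])

```text
time: 6.27
tool_pos: [0.5614, -0.1803, 0.034]
tcp_rot: [2.297, 2.142, 0.001]
wrist_force: [0.6, 0.0, -0.0]
width: 0.997
grip_force: 0.0
```

Aligned. I go down another 13 mm, settle and close.

>>> play_rows(moves=[[[0,0,0,0,0,0.13,85],[0,0,0,0,0,0,85],[0,0,0,0,0,0,85],[0,0,0,0,0,0,30],[0,0,0,0,0,0,30]]], newtons=60)

```text
time: 6.68
tool_pos: [0.5611, -0.1803, 0.0205]
tcp_rot: [2.297, 2.142, 0.0]
wrist_force: [-0.5, 0.5, -0.2]
width: 0.744
grip_force: 0.0
```

>>> play_rows(moves=[[[0,0,0,0,0,0,30],[0,0,0,0,0,0,30],[0,0,0,0,0,0,30],[0,0,0,0,0,0,30]]])

```text
time: 7.02
tool_pos: [0.5602, -0.1802, 0.0209]
tcp_rot: [-2.297, -2.142, 0.001]
wrist_force: [-2.9, -0.1, 5.1]
width: 0.494
grip_force: 60.8
```

>>> play_rows(moves=[[[0,0,0,0,0,-0.06,30],[0,0,0,0,0,-0.1,30],[0,0,0,0,0,-0.2,30],[0,0,0,0,0,-0.3,30],[0,0,0,0,0,-0.3,30]]], newtons=80)

```text
time: 7.43
tool_pos: [0.5595, -0.1796, 0.1163]
tcp_rot: [-2.296, -2.14, 0.002]
wrist_force: [1.0, 0.3, -2.8]
width: 0.493
grip_force: 81.5
```

>>> play_rows(moves=[[[0,0,0,0,0,-0.25,30],[0,0,0,0,0,-0.12,30],[0,0,0,0,0,0,30],[0,0,0,0,0,0,30],[0,0,0,0,0,0,30]]])

```text
time: 7.85
tool_pos: [0.5594, -0.1796, 0.1512]
tcp_rot: [-2.296, -2.14, 0.002]
wrist_force: [-0.3, -1.7, -3.3]
width: 0.496
grip_force: 81.5
```

```bash
cat >> h.py <<'E'
from scipy.optimize import least_squares
from scipy.spatial.transform import Rotation as Ro
def axis(c,z,foot=None):
    "candle axis near height z by cylinder fit, warm pixels; c: frame, tool pose (p,R) gives start"
    P=cloud(c); I=c["image"].astype(int); p,R=z
    g=p-R[:,2]*.021; d=R[:,0]
    rel=P-g; a=rel@d; r=np.linalg.norm(rel-a[...,None]*d,axis=-1)
    m=(I[...,0]-I[...,2]>4)&(I.max(-1)>60)&(r<.032)&(abs(a)<.14)&(abs(a)>.02); q=P[m]
    def f(x):
        dd=d+x[3]*R[:,1]+x[4]*R[:,2]; dd/=np.linalg.norm(dd); w=q-g-x[:3]@np.array([R[:,0]*0,R[:,1],R[:,2]]); return np.linalg.norm(np.cross(w,dd),axis=1)-.022
    x=least_squares(f,np.zeros(5),loss="soft_l1",f_scale=.001).x
    dd=d+x[3]*R[:,1]+x[4]*R[:,2]; dd/=np.linalg.norm(dd); o=g+x[1]*R[:,1]+x[2]*R[:,2]
    t=(q-o)@dd
    return o,dd,np.percentile(t,[.5,99.5]),len(q),np.median(abs(f(x)))
E
python3 - <<'E'
from workcell import bot, vision
from h import *
st=bot.read_state(); R=Ro.from_rotvec(st["tcp_rot"]).as_matrix(); p=st["tool_pos"]; print(p,R.round(3).tolist(),st["wrist_force"],st["torque"],st["width"])
for n in ("side","wrist","scene"):
    s=vision.read_camera(n); np.savez(n+"4.npz",**s); cv2.imwrite(f"pics/{n}4.png",s["image"][:,:,::-1])
    o,d,t,k,e=axis(s,(p,R)); print(n,o.round(4),d.round(4),t.round(4),k,e.round(4))
E
```

```text
[ 0.5593574  -0.1796277   0.15121883] [[0.07, 0.998, -0.003], [0.998, -0.07, 0.001], [0.001, -0.003, -1.0]] [-0.28672236 -1.7137237  -3.30889764] [ 0.00913935  0.0171288  -0.02772169] 0.4962546006454551
side [ 0.5603 -0.1797  0.1716] [0.0754 0.9971 0.0052] [-0.1203  0.0306] 665 0.0009
wrist [ 0.5599 -0.1797  0.1715] [0.0695 0.9976 0.0011] [0.0202 0.0951] 35007 0.0003
scene [ 0.5582 -0.1796  0.1723] [ 0.072   0.9974 -0.0016] [-0.1176  0.1231] 673 0.0012
```

The lift is level: all three views put the axis within 2 mm of the grasp, with slopes under 0.006. I carry the candle towards the camera and then turn it.

>>> play_rows(moves=[[[0,0,0,0.2,0.1,0,30],[0,0,0,0.35,0.16,0,30],[0,0,0,0.35,0.16,0,30],[0,0,0,0.35,0.16,0,30],[0,0,0,0.35,0.16,0,30]]])

```text
time: 8.42
tool_pos: [0.6455, -0.0243, 0.1515]
tcp_rot: [-2.297, -2.14, 0.003]
wrist_force: [0.8, -0.6, -2.1]
width: 0.491
grip_force: 81.6
```

>>> play_rows(moves=[[[0,0,-0.15,0.2,0.1,0,30],[0,0,-0.2,0,0,0,30],[0,0,-0.2,0,0,0,30],[0,0,-0.2,0,0,0,30],[0,0,-0.15,0,0,0,30]]])

```text
time: 8.83
tool_pos: [0.6563, -0.0059, 0.1511]
tcp_rot: [-1.753, -2.604, 0.003]
wrist_force: [-0.4, -0.3, -2.5]
width: 0.496
grip_force: 81.7
```

>>> play_rows(moves=[[[0,0,-0.06,0,0,0,30],[0,0,0,0,0,0,30],[0,0,0,0,0,0,30],[0,0,0,0,0,0,30]]])

```text
time: 9.17
tool_pos: [0.6567, -0.0065, 0.1523]
tcp_rot: [-1.723, -2.625, 0.001]
wrist_force: [1.1, -0.4, -3.0]
width: 0.49
grip_force: 81.7
```

```bash
python3 - <<'E'
from workcell import bot, vision
from h import *
st=bot.read_state(); R=Ro.from_rotvec(st["tcp_rot"]).as_matrix(); p=st["tool_pos"]; print(p.round(4),R.round(3).tolist(),st["time"],st["width"])
for n in ("side","wrist","scene"):
    s=vision.read_camera(n); np.savez(n+"5.npz",**s); cv2.imwrite(f"pics/{n}5.png",s["image"][:,:,::-1])
    o,d,t,k,e=axis(s,(p,R)); print(n,o.round(4),d.round(4),t.round(4),k,e.round(4))
E
```

```text
[ 0.6567 -0.0065  0.1523] [[-0.398, 0.918, -0.002], [0.918, 0.398, 0.0], [0.001, -0.001, -1.0]] 9.1667 0.49030193511838666
side [ 0.6573 -0.0062  0.1724] [-0.3961  0.9182  0.0012] [-0.1209  0.1192] 562 0.0012
wrist [ 0.6577 -0.0061  0.1733] [-3.982e-01  9.173e-01  5.000e-04] [0.0202 0.0945] 34801 0.0003
scene [ 0.6558 -0.0069  0.1743] [-0.3986  0.9171 -0.0011] [-0.117   0.1216] 1067 0.001
```

View pics/wrist5.png

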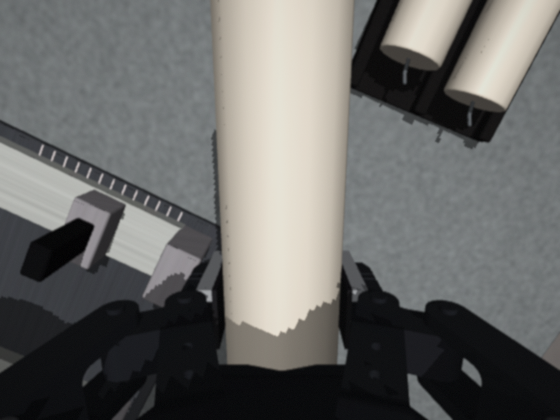

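The wrist view shows the candle held straight between the pads along (283,0)–(283,360), with the spares and gauge undisturbed. The lens is out of its view, so I refine it from the scene and side frames.

```bash
python3 - <<'E'
from h import *
def vfit(q,ang0,off0):
    f=lambda p:q[:,:2]@[np.cos(p[0]),np.sin(p[0])]-p[1]
    r=least_squares(f,[ang0,off0],loss="soft_l1",f_scale=.002); return r.x,np.median(abs(f(r.x)))
a0=np.radians(23.5); n=np.array([np.sin(a0),-np.cos(a0)]); e=np.array([np.cos(a0),np.sin(a0)])
L=np.array([.5535,.284])
for f in ("side0","side3","side4","side5","scene0","scene4","scene5"):
    s=dict(np.load(f+".npz")); P=cloud(s); I=s["image"].astype(int); g=I.mean(-1)
    X=P[...,:2]-L; a=X@n; b=X@e; z=P[...,2]
    if "side" in f:
        for nm,m in (("ring",(abs(b)<.036)&(a<-.005)&(a>-.04)&(z>.13)&(z<.196)&(g>115)&(g<150)),("glass",(np.hypot(b,z-.174)<.018)&(abs(a)<.012)),("barrel",(np.hypot(b,z-.174)<.028)&(a>-.012)&(a<.015)&((g<60)|(abs(g-90)<14)))):
            q=P[m]; x,er=vfit(q,a0-np.pi/2,-.05); print(f,nm,len(q),"yaw",np.degrees(x[0]+np.pi/2).round(1),"a",np.median(a[m]).round(4),"b",np.mean([b[m].min(),b[m].max()]).round(4),b[m].mean().round(4),"z",z[m].mean().round(4),z[m].min().round(3),z[m].max().round(3))
    else:
        m=(b>.02)&(b<.036)&(a<-.03)&(a>-.078)&(z>.153)&(z<.192); q=P[m]; x,er=vfit(q,a0,.6); print(f,"headside",len(q),"yaw",np.degrees(x[0]).round(1),"b",np.median(b[m]).round(4),er.round(4))
    m=(abs(z-.199)<.004)&(a<-.026)&(a>-.075)&(abs(b)<.04); print(f,"top b",np.percentile(b[m],[3,97]).round(4),"a",np.percentile(a[m],[3,97]).round(4),"z",np.median(z[m]).round(4))
    m=(z>.23)&(z<.3)&(a<-.07)&(a>-.13)&(abs(b)<.03); print(f,"col b",np.percentile(b[m],[3,97]).round(4),"a",np.percentile(a[m],[3,97]).round(4))
E
```

```text
side0 ring 96 yaw 23.1 a -0.0134 b 0.0015 -0.0035 z 0.1719 0.139 0.196
side0 glass 72 yaw 18.7 a -0.0008 b -0.0004 -0.0013 z 0.175 0.156 0.192
side0 barrel 95 yaw 21.8 a -0.0009 b 0.0005 0.0002 z 0.1765 0.155 0.194
side0 top b [-0.0251  0.0256] a [-0.0735 -0.0289] z 0.1982
side0 col b [-0.0083  0.0116] a [-0.098  -0.0844]
  return _methods._mean(a, axis=axis, dtype=dtype,
  ret = ret.dtype.type(ret / rcount)
Traceback (most recent call last):
ValueError: zero-size array to reduction operation minimum which has no identity
```

```bash
python3 - <<'E'
from h import *
a0=np.radians(23.5); n=np.array([np.sin(a0),-np.cos(a0)]); e=np.array([np.cos(a0),np.sin(a0)]); L=np.array([.5535,.284])
pc=lambda x:np.percentile(x,[3,97]).round(4) if len(x)>5 else None
for f in ("side4","side5","scene0","scene4","scene5"):
    s=dict(np.load(f+".npz")); P=cloud(s); g=s["image"].mean(-1)
    X=P[...,:2]-L; a=X@n; b=X@e; z=P[...,2]
    m=(abs(z-.199)<.004)&(a<-.026)&(a>-.075)&(abs(b)<.04); print(f,"top b",pc(b[m]),"z",pc(z[m]),end=" ")
    m=(z>.23)&(z<.3)&(a<-.07)&(a>-.13)&(abs(b)<.03); print("col b",pc(b[m]),"a",pc(a[m]),end=" ")
    m=(np.hypot(b,z-.174)<.025)&(abs(a)<.012); print("barrel",m.sum(),pc(a[m]),pc(b[m]),pc(z[m]))
    if "scene" in f:
        m=(b>.02)&(b<.036)&(a<-.03)&(a>-.078)&(z>.153)&(z<.192)
        if m.sum()>20: print("  headside",m.sum(),"slope db/da deg",np.degrees(np.polyfit(a[m],b[m],1)[0]).round(1),"b",np.median(b[m]).round(4))
E
```

```text
side4 top b None z None col b [-0.0078  0.0041] a [-0.094  -0.0829] barrel 0 None None None
side5 top b [-0.0235  0.0255] z [0.1958 0.2009] col b [-0.0077  0.0123] a [-0.0987 -0.0836] barrel 114 [-0.0114  0.0051] [-0.0191  0.0172] [0.1571 0.1945]
scene0 top b [-0.0233  0.0294] z [0.1958 0.2021] col b [0.0026 0.0135] a [-0.1065 -0.0871] barrel 84 [-0.0117 -0.0004] [-0.0119  0.0198] [0.1677 0.1953]
  headside 167 slope db/da deg -0.7 b 0.0289
scene4 top b [-0.0234  0.0291] z [0.1964 0.2022] col b [0.002  0.0137] a [-0.1068 -0.087 ] barrel 81 [-0.0117 -0.0004] [-0.0122  0.0202] [0.1668 0.1957]
  headside 163 slope db/da deg -0.2 b 0.0289
scene5 top b [-0.0234  0.0288] z [0.1958 0.2022] col b [0.0026 0.0133] a [-0.1066 -0.0869] barrel 77 [-0.0116 -0.0004] [-0.012   0.0212] [0.1682 0.1955]
  headside 168 slope db/da deg -0.3 b 0.0288
```

The head side face, head top and ring all agree: yaw 23.5°, lens at (0.554, 0.284, 0.174). The candle already points that way, so it needs 117 mm forward and 22 mm sideways.

>>> play_rows(moves=[[[0,0,0,0,0.1,0,30],[0,0,0,0,0.12,0,30],[0,0,0,0.2,0,0,30],[0,0,0,0.25,0,0,30],[0,0,0,0.25,0,0,30]]])

```text
time: 9.73
tool_pos: [0.6503, 0.0671, 0.1534]
tcp_rot: [1.725, 2.625, 0.001]
wrist_force: [-0.9, 0.4, -3.1]
width: 0.493
grip_force: 81.9
```

>>> play_rows(moves=[[[0,0,0,0.2,0,0,30],[0,0,0,0.15,0,0,30],[0,0,0,0,0,0,30],[0,0,0,0,0,0,30],[0,0,0,0,0,0,30]]])

```text
time: 10.15
tool_pos: [0.6362, 0.0983, 0.1535]
tcp_rot: [1.722, 2.626, 0.0]
wrist_force: [-0.1, -0.4, -3.2]
width: 0.496
grip_force: 81.9
```

```bash
cat > chk.py <<'E'
from workcell import bot, vision
from h import *
import sys
st=bot.read_state(); R=Ro.from_rotvec(st["tcp_rot"]).as_matrix(); p=st["tool_pos"]; print(p.round(4),R.round(3).tolist(),st["time"],st["width"],abs(st["joint_vel"]).max())
L=np.array([.5544,.2844,.174]); n=np.array([.3987,-.9171,0]); e=np.array([.9171,.3987,0])
for f in ("side","wrist","scene"):
    s=vision.read_camera(f); np.savez(f+"6.npz",**s); cv2.imwrite(f"pics/{f}{sys.argv[1]}.png",s["image"][:,:,::-1])
    o,d,t,k,er=axis(s,(p,R)); ft=o+.1205*d; w=ft-L
    print(f,d.round(4),t.round(4),k,er.round(4),"| dist %.4f side %.4f up %.4f yaw err %.4f tilt %.4f"%(w@n,w@e,w[2],d@e,d[2]))
E
python3 chk.py 6
```

```text
[0.6362 0.0983 0.1535] [[-0.399, 0.917, 0.001], [0.917, 0.399, -0.001], [-0.001, 0.001, -1.0]] 10.15 0.49569658422413143 0.015056146134505236
side [-3.989e-01  9.170e-01 -8.000e-04] [-0.1216  0.1178] 469 0.0013 | dist 0.0828 side 0.0017 up -0.0005 yaw err -0.0002 tilt -0.0008
wrist [-3.984e-01  9.172e-01 -6.000e-04] [0.0202 0.0943] 34721 0.0003 | dist 0.0828 side 0.0016 up 0.0001 yaw err 0.0003 tilt -0.0006
scene [-0.3968  0.9179 -0.001 ] [-0.1173  0.1202] 1172 0.001 | dist 0.0828 side -0.0005 up 0.0007 yaw err 0.0021 tilt -0.0010
```

>>> play_rows(moves=[[[0,0,0,0.08,-0.01,0,30],[0,0,0,0.05,0,0,30],[0,0,0,0,0,0,30],[0,0,0,0,0,0,30],[0,0,0,0,0,0,30]]])

```text
time: 10.72
tool_pos: [0.6294, 0.1102, 0.1533]
tcp_rot: [1.722, 2.627, -0.0]
wrist_force: [-0.3, 0.1, -2.9]
width: 0.494
grip_force: 81.9
```

>>> play_rows(moves=[[[0,0,0,0,0,0,30],[0,0,0,0,0,0,30],[0,0,0,0,0,0,30],[0,0,0,0,0,0,30]]])

```text
time: 11.05
tool_pos: [0.6294, 0.11, 0.1533]
tcp_rot: [1.723, 2.627, 0.0]
wrist_force: [0.9, 0.6, -3.0]
width: 0.491
grip_force: 81.9
```

```bash
python3 chk.py 7; python3 - <<'E'
import cv2,numpy as np
a=cv2.imread("pics/scene7.png")[150:360,240:450]; b=cv2.imread("pics/side7.png")[90:330,150:330]
cv2.imwrite("pics/fin7.png",np.hstack([cv2.resize(a,(400,400)),cv2.resize(b,(300,400))]))
E
```

```text
[0.6294 0.11   0.1533] [[-0.398, 0.917, 0.0], [0.917, 0.398, -0.0], [-0.0, 0.0, -1.0]] 11.05 0.49108535702173084 0.0021787339368268587
side [-0.3945  0.9189 -0.0012] [-0.1224  0.1197] 454 0.0011 | dist 0.0693 side 0.0009 up -0.0007 yaw err 0.0046 tilt -0.0012
wrist [-3.99e-01  9.17e-01 -1.00e-04] [0.0202 0.0946] 34832 0.0003 | dist 0.0693 side 0.0002 up 0.0000 yaw err -0.0003 tilt -0.0001
scene [-3.999e-01  9.166e-01  1.000e-04] [-0.1171  0.1204] 1185 0.0011 | dist 0.0693 side -0.0022 up 0.0007 yaw err -0.0013 tilt 0.0001
```

View pics/fin7.png

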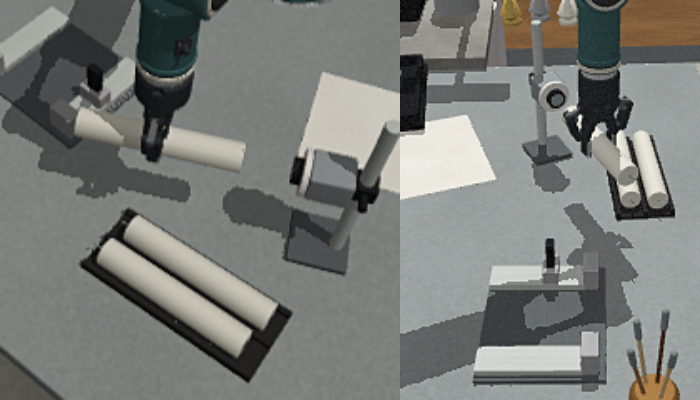

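The picture shows the candle level in the gripper. In the left half its axis runs from (80,122) through the foot at (243,157) and on to the lens at (297,170). The jaw is still shut, and the spares and jar have not moved. Handing in.

```bash
python3 -c "
from workcell import bot; print(bot.finish_job())"
```

```text
the job is handed in; nothing more can be done
None
```

The jaw was slid shut on the candle (about 44 mm gap, pressed with 16 N), and the candle was handed in held still and level, its foot centred on the lens to about 2 mm at 69 mm from the glass; `finish_job` gave no verdict.

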